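# Secure the screwdrivers on the kit box lid, hold the lid below its balance point

### The arm

A 6-joint arm with a two-finger parallel gripper is mounted at the origin on a cart in front of the work surface, level with it; the furniture and walls round the work are solid. World frame = base frame: x ahead of the robot, y to its left, z up, the work surface at z = 0. Lengths are in mm, angles in rad, forces in N, time in s.
With the tool pointing down it reaches from about 300 to 750 mm from the base axis. Payload 8.5 kg.
Tool frame: the origin (TCP) lies midway between the tips of the shut fingers; the grasp point (between the pads) lies 19 mm behind it; z points along the fingers, y is the line along which they close (so a half turn about z gives the same grasp; the last joint's range is limited). The gripper opens to 85 mm and grips with 20 to 120 N. Pads are 22 mm wide; open, the fingers measure 114 mm over their backs; the gripper's body (76 mm by 85 mm) begins 54 mm behind the grasp point. The pads swing forward as they close: fully open they stand 13 mm farther back than shut.
Start: joints at [-1.482, 0.381, 1.297, -0, 1.464, -0.215], TCP at [164.526, -524.797, 231.322] pointing down, gripper open.
Joint ranges: [-3.11, 3.11], [-0.89, 2.33], [0.22, 2.48], [-1.42, 4.56], [0.17, 2.85], [-2.88, 2.88]. Speed limits (rad/s): [2.39, 2.39, 3.14, 3.14, 3.14, 3.14].

### API

Orientations are given as a rotation vector (axis times angle).
In Python, from station import manip gives the robot as it stands. The module is installed in compiled form; this text tells all that it offers.
- The arm moves only by the tool move_arm, never from a script. Its argument "targets" is a list of rows, each an object with "slide": the shift along the tool's x, y, z in m, a list of three; "spin": the turn about the tool's z in degrees; "jaw": the finger opening in m, from 0 to 0.0854. A call has 1 to 20 rows; each row is the pose to reach, as a shift and turn from the pose commanded when the call began, along the tool's axes at that moment; what a row does not reach only later rows make up. A row lasts 1/10 s, in which the tool goes at most 50 mm and 8.59 degrees, less where a joint would pass 70% of its speed; a pose out of reach is approached as far as the arm can. A call with a gripper value outside its range is refused whole. The fingers move at their own pace and stop on an object; the grip force is fixed at half the most. Time passes only in rows, so rows that repeat a pose let the fingers close. It gives the time, the measured TCP pose, the force, the opening and the grip force at its end, in the units of the state.
- manip.get_state(): the state, without advancing time (a new reading comes with each control period).
- manip.read_camera(name): name is "side" or "top"; returns a dict with "pixels" (480x640x3 uint8, red, green, blue), "fov_y" (degrees; the focal length in pixels is half the picture's height over the tangent of half this angle, whatever the lens; pixels are square), "cx", "cy" (the principal point, pixels), "k1" (the pictures are not rectified: a ray, as slopes to the right and down, at radius r is drawn at 1 + k1 r^2 times it, then the intrinsics apply), "rvec" (rotation vector, rad) and "tvec" (3), from world to camera coordinates, as OpenCV has them. Camera axes: x right, y down, z forward; pixel columns grow to the right and rows downward; lengths in mm; the calibration is good to about 2 mm. A picture is of the moment at which its call begins. There is no depth.
- manip.hand_in(): hands the job in; it is judged then, once.
The state is a dict: "time_s": time; "joint_pos": joint angles; "qvel": joint speeds; "effort": joint torques, N m; "eef_pos": TCP position; "ee_rot": TCP orientation; "wrist_force": force on the tool from outside, world axes, zero at the start; "torque": the same for the moment, N m; "finger_gap": finger opening in mm; "gripper_force": force on a finger pad.
Only numpy, scipy, OpenCV 4.12 (cv2) and the standard library are available. Lean on these libraries where they do the work, as an engineer would, in place of code of your own. Each camera call takes 0.05 s, during which the arm holds its last target. There are 200 camera calls.

### The job

Swing the keeper bar on the kit box's lid across the two screwdrivers until it snaps home in its catch, so that they cannot roll out of their shallow troughs when the lid tips. Then take the sprung lid by its front pull bar, raise it past its balance point (which is about 65 degrees open) to about 75 degrees, and bring it back down to about 55 degrees so that I can reach in and adjust the spring. Finish while still holding the lid there, still, by its pull bar: do not let go; leave the other things on the bench where they are.

Things in the scene. Friction and masses are not known exactly. Their poses are not given: they have to be found in the camera images.
- kit_box: plywood box fixed to the bench, 185 (x) x 260 (y) x 88 mm high, open on top under an aluminium lid. Origin: centre of its underside; its -x side is the front (towards the robot, turned by up to about 0.45 rad), z up
- lid (a joint): hinge of the lid on the box's upper back edge, axis along the box's +y. 0 = shut (level), grows as the front edge rises; stop at 1.42 rad. A spring and the lid's weight balance at about 1.13 rad (65 degrees) with the two screwdrivers on it: below that the lid falls shut by itself, above it rises by itself. Lifting at the pull bar takes about 3 N when shut and about 1 N at 0.96 rad
- lid_hinge (a point): a point on the lid's hinge axis, half-way along it (box frame: 82.5 mm behind the box's centre, 88 mm above the bench). The point turns with the lid. Lid plate: 175 mm from the hinge to its front edge, 260 mm wide, 8 mm thick, its underside level with the hinge axis when shut
- pull_bar: steel pull bar fixed to the front of the lid: a round rod 10 mm thick, 84 mm long along the box's y, its axis 50 mm in front of the lid's edge and carried by flat arms at both ends (38 mm either side of the middle, 10 mm wide), so fingers pass on both sides of the rod and below it. Turns with the lid. Origin: middle of the rod
- pull_bar_mid (a point): middle of the pull bar's rod; 225 mm in front of the lid's hinge axis and 4 mm above it when shut, so 92 mm above the bench
- keeper (a joint): swing of the keeper bar about an upright post on the lid. 0 = shut: from the post straight to the front, across both handles, against its stop; grows towards the box's -y (right) side, up to 1.25 rad, moving freely. A sprung roller by the catch resists from 0.10 rad (about 5 N at the knob); crest at 0.055: let go before it the bar springs back to 0.10, past it it snaps home to near 0 and stays
- keeper_pivot (a point): on the keeper's swing axis, in the middle of the bar's thickness: 22 mm in front of the hinge axis, 35 mm to the +y side of the lid's middle, 43 mm above the hinge axis (131 mm above the bench when the lid is shut)
- keeper_knob (a point): middle of the small upright steel knob on the keeper bar, 115 mm from the swing axis. The knob is 14 mm in diameter and stands from the bar to 24 mm above the bar's top; this point is 12 mm above the bar's top and 12 mm below the knob's top (147 mm above the bench when the lid is shut). The bar is a round rod 8 mm thick, 148 mm long from the swing axis
- catch (a point): where the bar's front end rests when shut: in a wooden catch near the lid's front edge, 140 mm in front of the swing axis, its stop (up to 9 mm above the bar's axis) on the +y side, the sprung roller on the -y side
- driver_rear: loose screwdriver, 197 mm long, handle 28 mm thick, lying along y in the rear trough of the lid, handle to +y. Origin: under its middle. Ribs only 5 mm high hold it, so it rolls out of its trough as the lid is raised if the keeper is open; the shut keeper passes 3 mm above it
- driver_front: loose screwdriver, 202 mm long, handle 26 mm thick, lying along y in the front trough (floor 3 mm higher), handle to +y. Origin: under its middle; the shut keeper passes 3 mm above it too
- trough_rear (a point): middle of the rear trough's floor on the lid (turns with the lid), 59.5 mm from the hinge axis
- trough_front (a point): middle of the front trough's floor on the lid (turns with the lid), 94.5 mm from the hinge axis
- mug: white mug, 80 mm wide, 92 mm high, bystander; origin under its middle
- sand_block: cork sanding block 63 x 105 x 34 mm, bystander; origin under its middle
- tape_measure: pocket tape measure 37 x 77 x 62 mm, bystander; origin under its middle
- glue_bottle: glue bottle, 57 mm wide, 184 mm high, bystander; origin under its middle
- spring_clamp: black spring clamp 63 x 140 x 20 mm, bystander; origin under its middle
- tape_roll: roll of masking tape, 100 mm across, 25 mm high, bystander; origin under its middle

How it is judged (in metres and radians):
On the way, in this order (a step that is already met when the one before it is completed fails the run):
1. the keeper bar is snapped home in its catch while the lid is still shut (value of joint keeper below 0.025 rad and value of joint lid below 0.06 rad), for 0.2 s.
2. the lid is raised past its balance point, above 72 degrees (value of joint lid above 1.25 rad), for 0.1 s.
3. the lid is brought back below its balance point, between 48 and 62 degrees, by its pull bar (value of joint lid between 0.84 and 1.08 rad and contact force between the fingers and pull_bar above 0.3 N), for 0.2 s.
At the end, for the whole second after the job is handed in: The fingers still hold the lid by its pull bar, still (under 0.06 rad/s), at 48 to 62 degrees (0.84 to 1.08 rad; balance 1.13), after it was above 72 degrees; keeper home (under 0.025 rad); both screwdrivers within 35 mm of the middle of their troughs (all of step 3 and velocity of joint lid between -0.06 and 0.06 rad/s and value of joint keeper below 0.025 rad and distance between driver_rear and trough_rear below 0.035 m and distance between driver_front and trough_front below 0.035 m); the arm keeps its last pose, push and grip.
It fails at once if the lid is raised while the keeper bar is open (value of joint lid above 0.2 rad and value of joint keeper above 0.06 rad).
It fails at once if a screwdriver leaves its trough (distance between driver_rear and trough_rear above 0.05 m or distance between driver_front and trough_front above 0.05 m).
It fails at once if a bystander is moved by more than 3 cm (distance of any of mug, sand_block, tape_measure, glue_bottle, spring_clamp, tape_roll from where it was at the start of the episode above 0.03 m).
It also fails if it takes over 53 s, if anything falls off the work surface, if the arm or the gripper's body presses on something with over 40 N, if the wrist force passes 120 N, or if a joint passes its speed limit or range.

## Working session

There is one attempt and no reset: what is moved stays moved. The work goes in short steps, Python scripts to look and compute and a tool call to move; the robot and the scene stay as the last step left them, time stands still between calls to the robot, and variables do not carry over. Pictures are saved under pics/ and viewed, at most 12 in all, crops included, and the job is handed in when it is done.

Besides the shell and the picture viewer there is one more tool, called after ">>>" in YAML: its name, and indented under it one key for each argument. move_arm: Moves the arm, as the interface text tells. Its arguments: {"type":"object","properties":{"targets":{"type":"array","items":{"type":"object","properties":{"slide":{"type":"array","items":{"type":"number"}},"spin":{"type":"number"},"jaw":{"type":"number"}}}}},"required":["targets"]}

```bash
mkdir -p pics; cat > h.py <<'E'
import numpy as np, cv2
from station import manip
from scipy.spatial.transform import Rotation as R
def cam(n,save=None):
    c=manip.read_camera(n)
    if save: cv2.imwrite('pics/'+save,c['pixels'][:,:,::-1])
    c['f']=240/np.tan(np.radians(c['fov_y'])/2)
    c['Rm']=R.from_rotvec(c['rvec']).as_matrix(); c['t']=np.array(c['tvec'],float)
    return c
def ray(c,u,v):
    d=np.array([(u-c['cx'])/c['f'],(v-c['cy'])/c['f']]); s=d.copy()
    for _ in range(30): s=d/(1+c['k1']*(s@s))
    r=c['Rm'].T@np.array([s[0],s[1],1]); o=-c['Rm'].T@c['t']
    return o,r/np.linalg.norm(r)
def onz(c,u,v,z):
    o,r=ray(c,u,v); return o+r*(z-o[2])/r[2]
def proj(c,p):
    q=c['Rm']@np.array(p,float)+c['t']; s=q[:2]/q[2]; s=s*(1+c['k1']*(s@s))
    return s*c['f']+[c['cx'],c['cy']]
def tri(ca,pa,cb,pb):
    o1,r1=ray(ca,*pa);o2,r2=ray(cb,*pb)
    k=np.linalg.lstsq(np.c_[r1,-r2],o2-o1,rcond=None)[0]
    a=o1+k[0]*r1;b=o2+k[1]*r2
    return (a+b)/2,np.linalg.norm(a-b)
E
python3 - <<'E'
from h import *
np.set_printoptions(precision=3,suppress=True)
s=manip.get_state();print(s)
for n in('top','side'):
    c=cam(n,n+'0.png');print(n,-c['Rm'].T@c['t'],c['f'],c['k1'],c['Rm'])
E
```

```text
{'time_s': 0.0, 'joint_pos': array([-1.482,  0.381,  1.298,  0.   ,  1.464, -0.215]), 'qvel': array([ 0.001, -0.001, -0.   ,  0.   , -0.   , -0.001]), 'effort': array([ -0.003, -44.846, -23.128,  -0.   ,   0.005,   0.   ]), 'eef_pos': array([ 164.514, -524.507,  230.692]), 'ee_rot': array([-3.104, -0.475, -0.   ]), 'wrist_force': array([ 1.543, -0.959,  0.007]), 'torque': array([-0.049,  0.036, -0.068]), 'gripper_force': 0.0, 'finger_gap': 85.34760247012576}
top [ 290.27   -26.189 1586.059] 578.9304898502543 0.04601746790972145 [[-0.024 -1.    -0.011]
 [-0.984  0.025 -0.178]
 [ 0.178  0.007 -0.984]]
side [ 326.029 1235.49   993.909] 597.3458330212542 -0.19923536835532366 [[-0.986 -0.165  0.007]
 [-0.101  0.568 -0.817]
 [ 0.131 -0.806 -0.577]]
```

View pics/top0.png

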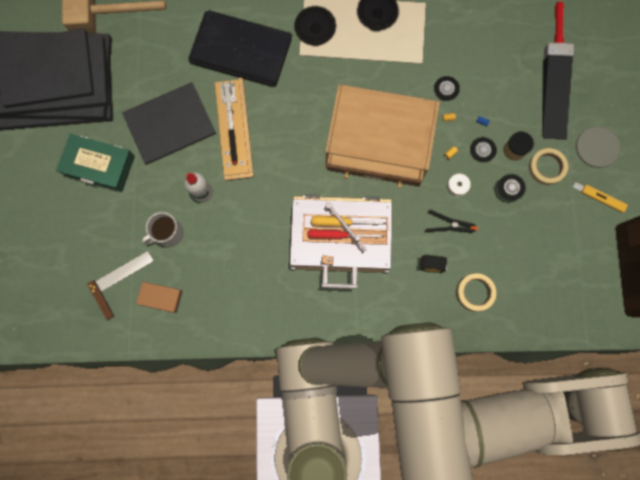

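View pics/side0.png

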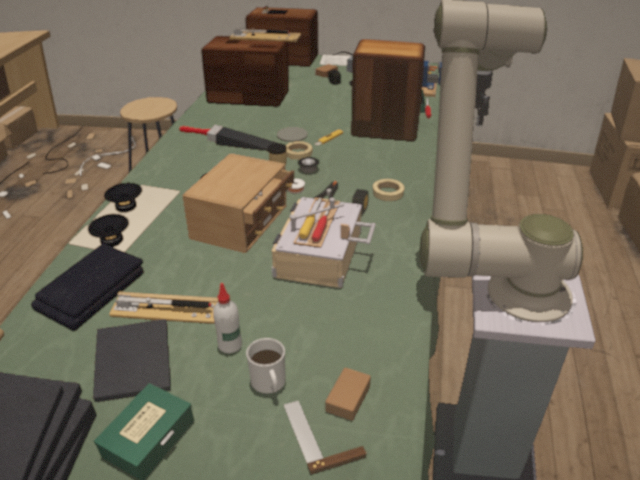

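The top view shows the box lid at about (292–391, 196–270), the pull bar near (340,287), and the open keeper from (329,207) to (364,250). The side view shows the lid at about (320,228) and the pull bar at (365,232). I'll enlarge both.

```bash
python3 - <<'E'
import cv2,numpy as np
a=cv2.imread('pics/top0.png')[185:300,275:405];b=cv2.imread('pics/side0.png')[185:300,260:390]
cv2.imwrite('pics/z0.png',np.vstack([cv2.resize(x,(650,300*575//300)[:2] if 0 else (650,575),interpolation=cv2.INTER_CUBIC) for x in (a,)]))
cv2.imwrite('pics/z1.png',cv2.resize(b,(650,575),interpolation=cv2.INTER_CUBIC))
E
```

```text
(no output)
```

View pics/z0.png

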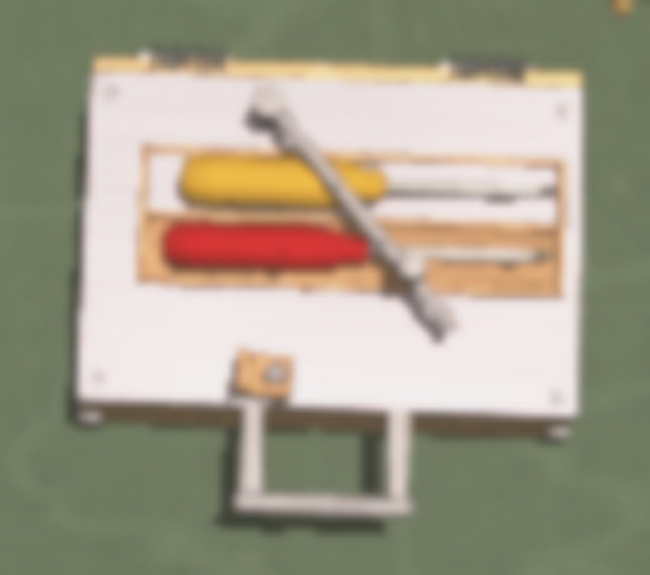

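View pics/z1.png

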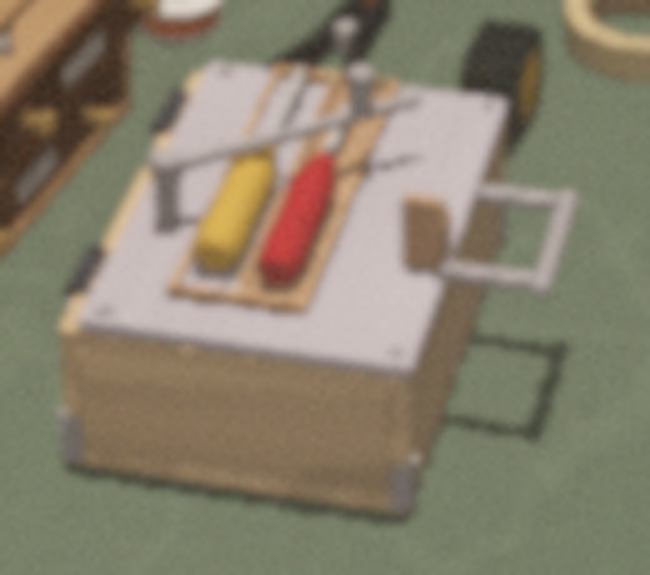

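The crops show the lid's corners, the pull-bar ends at crop (238,503) and (412,507), the keeper pivot at (266,105), and the knob at (412,262) in the top view and (360,75) in the side view. Next I'll compute the poses.

```bash
python3 - <<'E'
from h import *
np.set_printoptions(precision=1,suppress=True)
t=cam('top');s=cam('side')
T=lambda p:(p[0]/5-.4+275,p[1]/5-.4+185); S=lambda p:(p[0]/5-.4+260,p[1]/5-.4+185)
for n,p in dict(BL=(95,72),BR=(582,85),FR=(578,413),FL=(80,398)).items(): print(n,onz(t,*T(p),96))
for n,p in dict(barL=(238,503),barR=(412,507)).items(): print(n,onz(t,*T(p),92))
for n,p in dict(barL=(546,284),barR=(571,193)).items(): print('side',n,onz(s,*S(p),92))
print('barL',tri(t,T((238,503)),s,S((546,284))),'barR',tri(t,T((412,507)),s,S((571,193))))
print('piv',onz(t,*T((266,103)),135),onz(s,*S((163,162)),133))
print('knobtop',onz(t,*T((412,262)),159),onz(s,*S((360,72)),159),tri(t,T((412,262)),s,S((360,72))))
for n,p in dict(FL=(413,368),FR=(508,98),BL=(80,325)).items(): print('side',n,onz(s,*S(p),96))
# colour: white lid mask min-area rect
p=t['pixels'].astype(int);m=((p.min(2)>165)&(p.max(2)-p.min(2)<40)).astype(np.uint8);m[:185]=0;m[268:]=0;m[:,:280]=0;m[:,400:]=0
m=cv2.morphologyEx(m,cv2.MORPH_OPEN,np.ones((5,5)))
c=max(cv2.findContours(m,0,2)[0],key=cv2.contourArea)
q=np.array([onz(t,*k[0],96)[:2] for k in c],np.float32);print(cv2.minAreaRect(q))
print({k:manip.get_state()[k] for k in('time_s','eef_pos','ee_rot')}, R.from_rotvec(manip.get_state()['ee_rot']).as_matrix())
E
```

```text
BL [664.4  48.   96. ]
BR [ 650.5 -209.    96. ]
FR [ 476.4 -199.    96. ]
FL [490.7  58.5  96. ]
barL [434.5 -22.1  92. ]
barR [ 430.2 -111.8   92. ]
side barL [431.2 -25.6  92. ]
side barR [ 427.5 -112.5   92. ]
barL (array([432.6, -22.1,  94.7]), np.float64(3.313435589361102)) barR (array([ 428.8, -111.8,   92.6]), np.float64(2.7432377916471884))
piv [635.9 -41.7 135. ] [637.3 -42.8 133. ]
knobtop [ 546.6 -112.3  159. ] [ 543.5 -108.2  159. ] (array([ 545.6, -112.5,  156.5]), np.float64(2.881934145485196))
side FL [487.8  62.9  96. ]
side FR [ 472.6 -196.7   96. ]
side BL [659.5  56.8  96. ]
((569.57177734375, -74.80680847167969), (258.9897155761719, 173.67913818359375), 86.5363998413086)
{'time_s': 0.2, 'eef_pos': array([ 164.5, -524.6,  231. ]), 'ee_rot': array([-3.1, -0.5, -0. ])} [[ 1.   0.3 -0. ]
 [ 0.3 -1.   0. ]
 [ 0.  -0.  -1. ]]
```

>>> move_arm:
  targets:
    - {"slide": [0.475, -0.249, 0], "spin": -69.3, "jaw": 0}
    - {"slide": [0.475, -0.249, 0], "spin": -69.3, "jaw": 0}
    - {"slide": [0.475, -0.249, 0], "spin": -69.3, "jaw": 0}
    - {"slide": [0.475, -0.249, 0], "spin": -69.3, "jaw": 0}
    - {"slide": [0.475, -0.249, 0], "spin": -69.3, "jaw": 0}
    - {"slide": [0.475, -0.249, 0], "spin": -69.3, "jaw": 0}
    - {"slide": [0.475, -0.249, 0], "spin": -69.3, "jaw": 0}
    - {"slide": [0.475, -0.249, 0], "spin": -69.3, "jaw": 0}
    - {"slide": [0.475, -0.249, 0], "spin": -69.3, "jaw": 0}
    - {"slide": [0.475, -0.249, 0], "spin": -69.3, "jaw": 0}
    - {"slide": [0.475, -0.249, 0], "spin": -69.3, "jaw": 0}
    - {"slide": [0.475, -0.249, 0], "spin": -69.3, "jaw": 0}
    - {"slide": [0.475, -0.249, 0], "spin": -69.3, "jaw": 0}
    - {"slide": [0.475, -0.249, 0], "spin": -69.3, "jaw": 0}
    - {"slide": [0.475, -0.249, 0], "spin": -69.3, "jaw": 0}
    - {"slide": [0.475, -0.249, 0], "spin": -69.3, "jaw": 0}
    - {"slide": [0.475, -0.249, 0], "spin": -69.3, "jaw": 0}

```text
time_s: 1.9
eef_pos: [543.0, -145.7, 231.5]
ee_rot: [2.285, 2.155, 0.0]
wrist_force: [-0.6, 0.2, -0.1]
finger_gap: -0.2
gripper_force: 0.0
```

>>> move_arm:
  targets:
    - {"slide": [0, 0, 0.045], "spin": 0, "jaw": 0}
    - {"slide": [0, 0, 0.091], "spin": 0, "jaw": 0}
    - {"slide": [0, 0, 0.091], "spin": 0, "jaw": 0}
    - {"slide": [0, 0, 0.091], "spin": 0, "jaw": 0}
    - {"slide": [0.008, 0, 0.091], "spin": 0, "jaw": 0}
    - {"slide": [0.015, -0.002, 0.091], "spin": 0, "jaw": 0}
    - {"slide": [0.024, -0.008, 0.091], "spin": 0, "jaw": 0}
    - {"slide": [0.034, -0.0135, 0.091], "spin": 0, "jaw": 0}
    - {"slide": [0.044, -0.018, 0.091], "spin": 0, "jaw": 0}
    - {"slide": [0.055, -0.0225, 0.091], "spin": 0, "jaw": 0}
    - {"slide": [0.063, -0.025, 0.091], "spin": 0, "jaw": 0}
    - {"slide": [0.068, -0.026, 0.091], "spin": 0, "jaw": 0}
    - {"slide": [0.068, -0.026, 0.091], "spin": 0, "jaw": 0}
    - {"slide": [0.068, -0.026, 0.091], "spin": 0, "jaw": 0}

```text
time_s: 3.3
eef_pos: [521.4, -75.8, 140.3]
ee_rot: [2.284, 2.157, 0.0]
wrist_force: [-0.8, -0.1, -0.3]
finger_gap: -0.2
gripper_force: 0.0
```

```bash
python3 - <<'E'
from h import *
a=cam('top')['pixels'][185:300,275:405,::-1];b=cam('side')['pixels'][165:280,260:390,::-1]
cv2.imwrite('pics/m1.png',np.hstack([cv2.resize(x,(400,354),interpolation=cv2.INTER_CUBIC) for x in (a,b)]))
print(manip.get_state()['wrist_force'])
E
```

```text
[-0.05613994  0.70790568 -0.54577548]
```

View pics/m1.png

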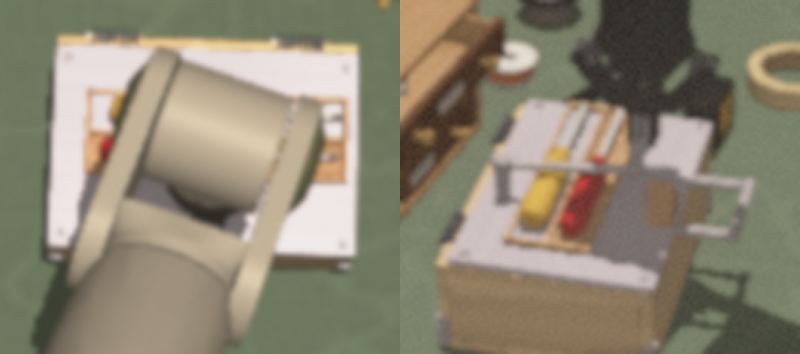

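The keeper has swung with the pusher to about 0.18 rad. I'll push it through the roller slowly.

>>> move_arm:
  targets:
    - {"slide": [0.003, -0.001, 0], "spin": 0, "jaw": 0}
    - {"slide": [0.006, -0.001, 0], "spin": 0, "jaw": 0}
    - {"slide": [0.009, -0.001, 0], "spin": 0, "jaw": 0}
    - {"slide": [0.011, -0.001, 0], "spin": 0, "jaw": 0}
    - {"slide": [0.013, -0.001, 0], "spin": 0, "jaw": 0}
    - {"slide": [0.013, -0.001, 0], "spin": 0, "jaw": 0}

```text
time_s: 4.0
eef_pos: [521.0, -62.4, 140.3]
ee_rot: [-2.284, -2.157, -0.0]
wrist_force: [-0.3, -0.3, -0.6]
finger_gap: 0.3
gripper_force: 0.1
```

>>> move_arm:
  targets:
    - {"slide": [0.0015, 0, 0], "spin": 0, "jaw": 0}
    - {"slide": [0.0015, 0, 0], "spin": 0, "jaw": 0}

```text
time_s: 4.2
eef_pos: [521.2, -60.9, 140.3]
ee_rot: [2.284, 2.157, 0.001]
wrist_force: [-0.8, 0.0, -0.8]
finger_gap: 0.1
gripper_force: 0.0
```

>>> move_arm:
  targets:
    - {"slide": [0.0015, 0, 0], "spin": 0, "jaw": 0}
    - {"slide": [0.0015, 0, 0], "spin": 0, "jaw": 0}

```text
time_s: 4.4
eef_pos: [521.2, -59.5, 140.3]
ee_rot: [-2.284, -2.157, -0.0]
wrist_force: [0.0, -0.2, -0.4]
finger_gap: 0.2
gripper_force: 0.0
```

>>> move_arm:
  targets:
    - {"slide": [0.0015, 0, 0], "spin": 0, "jaw": 0}
    - {"slide": [0.0015, 0, 0], "spin": 0, "jaw": 0}

```text
time_s: 4.6
eef_pos: [521.3, -58.0, 140.3]
ee_rot: [-2.284, -2.157, -0.0]
wrist_force: [-0.4, 0.6, -0.5]
finger_gap: 0.0
gripper_force: 0.0
```

```bash
python3 - <<'E'
from h import *
c=cam('side');b=c['pixels'][190:270,290:390,::-1]
cv2.imwrite('pics/m2.png',cv2.resize(b,(700,560),interpolation=cv2.INTER_CUBIC))
ex=np.array([.9983,-.058,0]);ey=np.array([.058,.9983,0]);pv=np.array([637,-43.9,131])
for th in(0,.1,.2):
    d=-ex*np.cos(th)-ey*np.sin(th)
    print(th,[((proj(c,pv+d*r+[0,0,z])-[290,190])*7+3).round() for r,z in((148,0),(115,28))])
E
```

```text
0 [array([406., 246.]), array([320., 171.])]
0.1 [array([412., 224.]), array([325., 154.])]
0.2 [array([414., 202.]), array([327., 138.])]
```

View pics/m2.png

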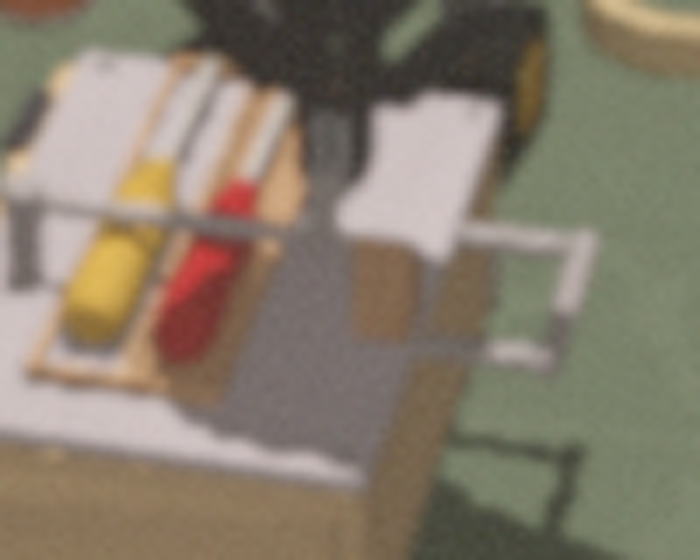

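The bar runs from the post at (25,195) to (300,232), which extrapolates to (406,246), the position predicted for a shut keeper. I'll push a little further to feel the stop.

>>> move_arm:
  targets:
    - {"slide": [0.0015, 0, 0], "spin": 0, "jaw": 0}
    - {"slide": [0.0015, 0, 0], "spin": 0, "jaw": 0}

```text
time_s: 4.85
eef_pos: [521.3, -56.6, 140.3]
ee_rot: [-2.284, -2.157, -0.0]
wrist_force: [-0.7, -0.3, -1.1]
finger_gap: 0.1
gripper_force: 0.0
```

>>> move_arm:
  targets:
    - {"slide": [0.0015, 0, 0], "spin": 0, "jaw": 0}
    - {"slide": [0.0015, 0, 0], "spin": 0, "jaw": 0}

```text
time_s: 5.05
eef_pos: [521.4, -55.3, 140.3]
ee_rot: [2.284, 2.157, -0.0]
wrist_force: [-0.3, -0.9, 0.8]
finger_gap: -0.3
gripper_force: 0.3
```

>>> move_arm:
  targets:
    - {"slide": [0.001, 0, 0], "spin": 0, "jaw": 0}
    - {"slide": [0.001, 0, 0], "spin": 0, "jaw": 0}

```text
time_s: 5.25
eef_pos: [521.5, -54.9, 140.4]
ee_rot: [2.284, 2.156, -0.002]
wrist_force: [-0.9, -5.6, 0.5]
finger_gap: 0.2
gripper_force: 2.6
```

>>> move_arm:
  targets:
    - {"slide": [0.001, 0, 0], "spin": 0, "jaw": 0}
    - {"slide": [0.001, 0, 0], "spin": 0, "jaw": 0}

```text
time_s: 5.45
eef_pos: [521.5, -54.7, 140.4]
ee_rot: [2.283, 2.155, -0.004]
wrist_force: [-1.3, -8.5, -1.5]
finger_gap: -0.3
gripper_force: 4.6
```

>>> move_arm:
  targets:
    - {"slide": [0.0015, 0, 0], "spin": 0, "jaw": 0}
    - {"slide": [0.0015, 0, 0], "spin": 0, "jaw": 0}
    - {"slide": [0.0015, 0, 0], "spin": 0, "jaw": 0}

```text
time_s: 5.75
eef_pos: [521.6, -54.4, 140.5]
ee_rot: [2.282, 2.154, -0.006]
wrist_force: [-2.1, -14.8, -0.7]
finger_gap: 0.1
gripper_force: 7.7
```

>>> move_arm:
  targets:
    - {"slide": [-0.012, 0, 0], "spin": 0, "jaw": 0}
    - {"slide": [-0.024, 0, 0], "spin": 0, "jaw": 0}
    - {"slide": [-0.024, 0, -0.04], "spin": 0, "jaw": 0}
    - {"slide": [-0.024, 0, -0.085], "spin": 0, "jaw": 0}
    - {"slide": [-0.02, -0.04, -0.085], "spin": 0, "jaw": 0.04}
    - {"slide": [-0.017, -0.09, -0.085], "spin": 0, "jaw": 0.04}
    - {"slide": [-0.017, -0.09, -0.085], "spin": 0, "jaw": 0.04}
    - {"slide": [-0.017, -0.09, -0.085], "spin": 0, "jaw": 0.04}
    - {"slide": [-0.017, -0.09, -0.085], "spin": 0, "jaw": 0.04}

```text
time_s: 6.65
eef_pos: [431.8, -64.1, 225.6]
ee_rot: [2.284, 2.156, 0.001]
wrist_force: [-0.4, 0.4, 0.2]
finger_gap: 40.0
gripper_force: 0.0
```

```bash
python3 - <<'E'
from h import *
s=cam('side');t=cam('top')
b=s['pixels'][190:270,290:390,::-1];a=t['pixels'][190:290,285:395,::-1]
cv2.imwrite('pics/m3.png',np.hstack([cv2.resize(x,(400,400),interpolation=cv2.INTER_CUBIC) for x in (a,b)]))
E
```

```text
(no output)
```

View pics/m3.png

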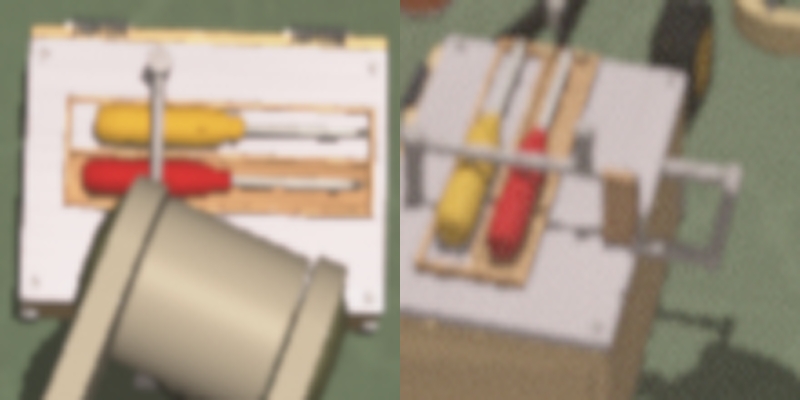

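The keeper now lies square across both handles with its end in the catch. Next I'll go down over the pull bar and grip it.

>>> move_arm:
  targets:
    - {"slide": [-0.003, 0, 0.05], "spin": 0, "jaw": 0.04}
    - {"slide": [-0.003, 0, 0.09], "spin": 0, "jaw": 0.04}
    - {"slide": [-0.003, 0, 0.11], "spin": 0, "jaw": 0.04}
    - {"slide": [-0.003, 0, 0.13], "spin": 0, "jaw": 0.04}
    - {"slide": [-0.003, 0, 0.145], "spin": 0, "jaw": 0.04}
    - {"slide": [-0.003, 0, 0.152], "spin": 0, "jaw": 0.04}
    - {"slide": [-0.003, 0, 0.152], "spin": 0, "jaw": 0.04}
    - {"slide": [-0.003, 0, 0.152], "spin": 0, "jaw": 0.04}

```text
time_s: 7.55
eef_pos: [431.2, -66.7, 73.7]
ee_rot: [2.284, 2.156, 0.0]
wrist_force: [0.2, 0.3, 0.2]
finger_gap: 39.9
gripper_force: 0.0
```

>>> move_arm:
  targets:
    - {"slide": [0, 0, 0], "spin": 0, "jaw": 0}
    - {"slide": [0, 0, 0], "spin": 0, "jaw": 0}
    - {"slide": [0, 0, 0], "spin": 0, "jaw": 0}
    - {"slide": [0, 0, 0], "spin": 0, "jaw": 0}
    - {"slide": [0, 0, 0], "spin": 0, "jaw": 0}
    - {"slide": [0, 0, 0], "spin": 0, "jaw": 0}

```text
time_s: 8.15
eef_pos: [433.4, -66.9, 74.4]
ee_rot: [2.281, 2.152, 0.007]
wrist_force: [11.2, 4.9, -1.1]
finger_gap: 7.6
gripper_force: 58.4
```

>>> move_arm:
  targets:
    - {"slide": [0, 0.002, 0], "spin": 0, "jaw": 0}
    - {"slide": [0, 0.002, -0.005], "spin": 0, "jaw": 0}
    - {"slide": [0, 0.0025, -0.0112], "spin": 0, "jaw": 0}
    - {"slide": [0, 0.003, -0.017], "spin": 0, "jaw": 0}
    - {"slide": [0, 0.0035, -0.0224], "spin": 0, "jaw": 0}
    - {"slide": [0, 0.0042, -0.028], "spin": 0, "jaw": 0}
    - {"slide": [0, 0.005, -0.0336], "spin": 0, "jaw": 0}
    - {"slide": [0, 0.005, -0.0336], "spin": 0, "jaw": 0}
    - {"slide": [0, 0.005, -0.0336], "spin": 0, "jaw": 0}

```text
time_s: 9.05
eef_pos: [436.2, -67.1, 107.2]
ee_rot: [2.283, 2.155, 0.001]
wrist_force: [4.7, -1.3, -4.5]
finger_gap: 7.9
gripper_force: 58.6
```

```bash
python3 - <<'E'
from h import *
s=cam('side')
cv2.imwrite('pics/m4.png',cv2.resize(s['pixels'][130:290,250:450,::-1],(700,560),interpolation=cv2.INTER_CUBIC))
for th in np.arange(.2,1.36,.05): print('%.2f %.1f %.1f'%(th,225*(1-np.cos(th))+4*np.sin(th),225*np.sin(th)-4*(1-np.cos(th))),end=' | ')
E
```

```text
0.20 5.3 44.6 | 0.25 8.0 55.5 | 0.30 11.2 66.3 | 0.35 15.0 76.9 | 0.40 19.3 87.3 | 0.45 24.1 97.5 | 0.50 29.5 107.4 | 0.55 35.3 117.0 | 0.60 41.6 126.3 | 0.65 48.3 135.4 | 0.70 55.5 144.0 | 0.75 63.1 152.3 | 0.80 71.1 160.2 | 0.85 79.5 167.7 | 0.90 88.3 174.7 | 0.95 97.4 181.3 | 1.00 106.8 187.5 | 1.05 116.5 193.2 | 1.10 126.5 198.3 | 1.15 136.7 203.0 | 1.20 147.2 207.2 | 1.25 157.8 210.8 | 1.30 168.7 213.9 | 1.35 179.6 216.4 |
```

View pics/m4.png

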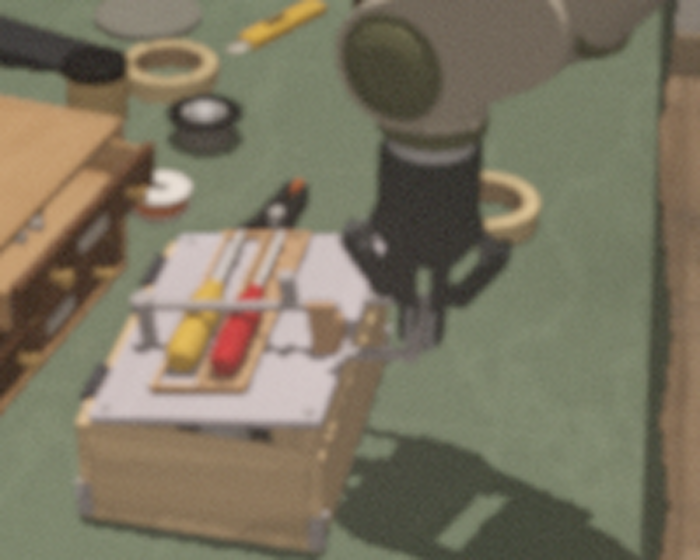

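The picture shows the lid raised slightly, with the fingers on the pull bar near (420,340) and both drivers in place under the keeper. I'll carry on along the arc.

>>> move_arm:
  targets:
    - {"slide": [0, 0.0027, -0.011], "spin": 0, "jaw": 0}
    - {"slide": [0, 0.0059, -0.0219], "spin": 0, "jaw": 0}
    - {"slide": [0, 0.0091, -0.0327], "spin": 0, "jaw": 0}
    - {"slide": [0, 0.0129, -0.0433], "spin": 0, "jaw": 0}
    - {"slide": [0, 0.0172, -0.0537], "spin": 0, "jaw": 0}
    - {"slide": [0, 0.022, -0.0639], "spin": 0, "jaw": 0}
    - {"slide": [0, 0.0274, -0.0738], "spin": 0, "jaw": 0}
    - {"slide": [0, 0.0332, -0.0834], "spin": 0, "jaw": 0}
    - {"slide": [0, 0.0395, -0.0927], "spin": 0, "jaw": 0}
    - {"slide": [0, 0.0462, -0.1018], "spin": 0, "jaw": 0}
    - {"slide": [0, 0.0534, -0.1104], "spin": 0, "jaw": 0}
    - {"slide": [0, 0.061, -0.1187], "spin": 0, "jaw": 0}
    - {"slide": [0, 0.069, -0.1266], "spin": 0, "jaw": 0}
    - {"slide": [0, 0.0774, -0.1341], "spin": 0, "jaw": 0}
    - {"slide": [0, 0.0862, -0.1411], "spin": 0, "jaw": 0}
    - {"slide": [0, 0.0862, -0.1411], "spin": 0, "jaw": 0}
    - {"slide": [0, 0.0862, -0.1411], "spin": 0, "jaw": 0}

```text
time_s: 10.8
eef_pos: [518.3, -72.1, 250.3]
ee_rot: [-2.283, -2.154, 0.009]
wrist_force: [-21.0, -2.9, 23.1]
finger_gap: 7.6
gripper_force: 60.0
```

>>> move_arm:
  targets:
    - {"slide": [0, -0.002, -0.0025], "spin": 0, "jaw": 0}
    - {"slide": [0, -0.002, -0.0025], "spin": 0, "jaw": 0}
    - {"slide": [0, 0.0025, -0.006], "spin": 0, "jaw": 0}
    - {"slide": [0, 0.0071, -0.0094], "spin": 0, "jaw": 0}
    - {"slide": [0, 0.012, -0.0125], "spin": 0, "jaw": 0}
    - {"slide": [0, 0.0166, -0.0157], "spin": 0, "jaw": 0}
    - {"slide": [0, 0.0215, -0.0187], "spin": 0, "jaw": 0}
    - {"slide": [0, 0.0265, -0.0215], "spin": 0, "jaw": 0}
    - {"slide": [0, 0.0265, -0.0215], "spin": 0, "jaw": 0}
    - {"slide": [0, 0.0265, -0.0215], "spin": 0, "jaw": 0}

```text
time_s: 11.8
eef_pos: [547.2, -73.8, 270.8]
ee_rot: [2.285, 2.156, -0.003]
wrist_force: [-7.4, -4.0, 10.9]
finger_gap: 8.0
gripper_force: 59.7
```

```bash
python3 - <<'E'
from h import *
s=cam('side')
cv2.imwrite('pics/m5.png',cv2.resize(s['pixels'][90:290,220:470,::-1],(700,560),interpolation=cv2.INTER_CUBIC))
print(manip.get_state()['joint_pos'])
E
```

```text
[-0.34763994  0.36012822  1.21464571 -0.00205546  1.56709344 -0.28953554]
```

View pics/m5.png

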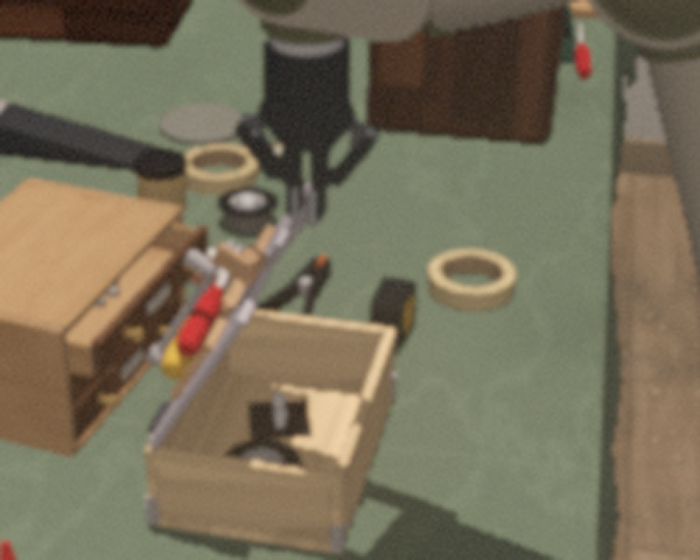

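The picture shows the lid at about 60 degrees, the drivers held under the keeper and the fingers on the bar. I'll go on to about 75 degrees.

>>> move_arm:
  targets:
    - {"slide": [0, 0.0048, -0.0032], "spin": 0, "jaw": 0}
    - {"slide": [0, 0.0097, -0.0061], "spin": 0, "jaw": 0}
    - {"slide": [0, 0.0149, -0.0086], "spin": 0, "jaw": 0}
    - {"slide": [0, 0.0201, -0.0109], "spin": 0, "jaw": 0}
    - {"slide": [0, 0.0254, -0.0131], "spin": 0, "jaw": 0}
    - {"slide": [0, 0.0308, -0.0152], "spin": 0, "jaw": 0}
    - {"slide": [0, 0.0362, -0.0171], "spin": 0, "jaw": 0}
    - {"slide": [0, 0.0416, -0.0189], "spin": 0, "jaw": 0}
    - {"slide": [0, 0.0471, -0.0205], "spin": 0, "jaw": 0}
    - {"slide": [0, 0.0527, -0.022], "spin": 0, "jaw": 0}
    - {"slide": [0, 0.0571, -0.0232], "spin": 0, "jaw": 0}
    - {"slide": [0, 0.0571, -0.0232], "spin": 0, "jaw": 0}
    - {"slide": [0, 0.0571, -0.0232], "spin": 0, "jaw": 0}
    - {"slide": [0, 0.0571, -0.0232], "spin": 0, "jaw": 0}

```text
time_s: 13.25
eef_pos: [604.8, -77.3, 293.7]
ee_rot: [2.284, 2.155, -0.001]
wrist_force: [-3.6, -4.7, 7.6]
finger_gap: 7.1
gripper_force: 62.5
```

```bash
python3 - <<'E'
from h import *
s=cam('side')
cv2.imwrite('pics/m6.png',cv2.resize(s['pixels'][90:290,220:470,::-1],(700,560),interpolation=cv2.INTER_CUBIC))
hg=np.array([656.9,-80.1,88]);ex=np.array([.9983,-.058,0]);ey=np.array([.058,.9983,0])
for th in(1.15,1.25,1.32):
    d=-ex*np.cos(th)+[0,0,np.sin(th)]
    print(th,[((proj(s,hg+d*r+ey*w)-[220,90])*2.8).round() for r,w in((0,130),(175,130),(225,42))])
E
```

```text
1.15 [array([153., 449.]), array([224., 309.]), array([272., 216.])]
1.25 [array([153., 449.]), array([206., 300.]), array([249., 205.])]
1.32 [array([153., 449.]), array([192., 295.]), array([232., 199.])]
```

View pics/m6.png

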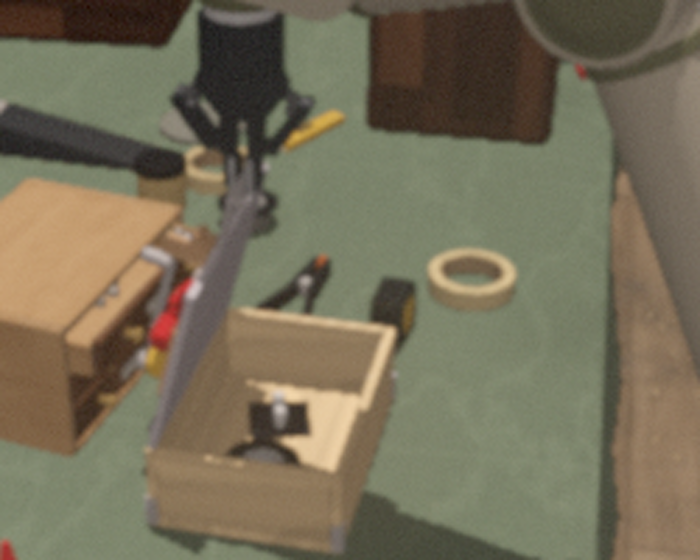

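The lid corner at (196,288) matches about 1.31 rad, so the lid is past balance. I'll bring it back down to 0.96 rad.

>>> move_arm:
  targets:
    - {"slide": [0, -0.0075, 0.0018], "spin": 0, "jaw": 0}
    - {"slide": [0, -0.0155, 0.0043], "spin": 0, "jaw": 0}
    - {"slide": [0, -0.0209, 0.006], "spin": 0, "jaw": 0}
    - {"slide": [0, -0.0263, 0.008], "spin": 0, "jaw": 0}
    - {"slide": [0, -0.0317, 0.01], "spin": 0, "jaw": 0}
    - {"slide": [0, -0.037, 0.0122], "spin": 0, "jaw": 0}
    - {"slide": [0, -0.0422, 0.0145], "spin": 0, "jaw": 0}
    - {"slide": [0, -0.0474, 0.017], "spin": 0, "jaw": 0}
    - {"slide": [0, -0.0525, 0.0195], "spin": 0, "jaw": 0}
    - {"slide": [0, -0.0576, 0.0222], "spin": 0, "jaw": 0}
    - {"slide": [0, -0.0626, 0.025], "spin": 0, "jaw": 0}
    - {"slide": [0, -0.0675, 0.028], "spin": 0, "jaw": 0}
    - {"slide": [0, -0.0714, 0.0305], "spin": 0, "jaw": 0}
    - {"slide": [0, -0.0753, 0.033], "spin": 0, "jaw": 0}
    - {"slide": [0, -0.0753, 0.033], "spin": 0, "jaw": 0}
    - {"slide": [0, -0.0753, 0.033], "spin": 0, "jaw": 0}
    - {"slide": [0, -0.0753, 0.033], "spin": 0, "jaw": 0}
    - {"slide": [0, -0.0753, 0.033], "spin": 0, "jaw": 0}
    - {"slide": [0, -0.0753, 0.033], "spin": 0, "jaw": 0}

```text
time_s: 15.2
eef_pos: [529.7, -72.3, 259.7]
ee_rot: [-2.284, -2.156, 0.001]
wrist_force: [-2.8, -3.9, 1.7]
finger_gap: 7.6
gripper_force: 62.1
```

```bash
python3 - <<'E'
from h import *
s=cam('side');t=cam('top')
cv2.imwrite('pics/m7.png',np.hstack([cv2.resize(s['pixels'][110:290,230:410,::-1],(400,400),interpolation=cv2.INTER_CUBIC),cv2.resize(t['pixels'][160:290,275:405,::-1],(400,400),interpolation=cv2.INTER_CUBIC)]))
hg=np.array([656.9,-80.1,88]);ex=np.array([.9983,-.058,0]);ey=np.array([.058,.9983,0])
for th in(.85,.96,1.05):
    d=-ex*np.cos(th)+[0,0,np.sin(th)]
    print(th,((proj(s,hg+d*175+ey*130)-[230,110])*2.222).round())
p=manip.get_state();print(p['qvel'].round(3),p['wrist_force'],p['gripper_force'],p['eef_pos'])
E
```

```text
0.85 [196. 228.]
0.96 [182. 217.]
1.05 [170. 209.]
[ 0.    -0.    -0.001 -0.001 -0.003  0.   ] [-2.30580894 -4.16638673  1.63360675] 62.133368253707886 [529.64406346 -72.26785074 259.67687899]
```

View pics/m7.png

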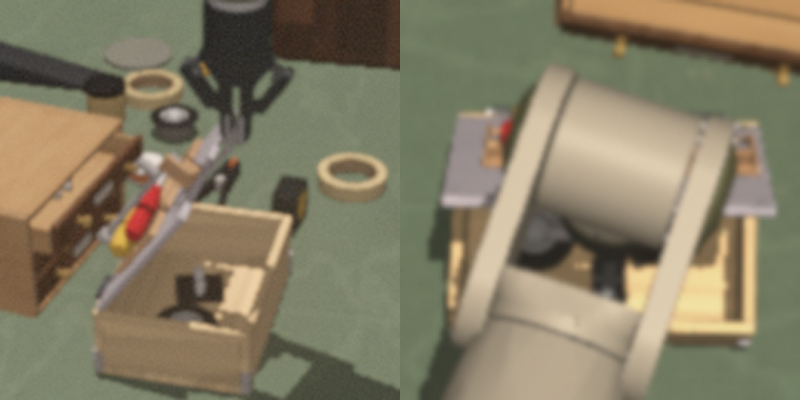

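The lid corner is at about (185,213), which matches about 0.97 rad. The drivers are in place under the keeper, and the grip is holding still, so I'm handing in.

```bash
python3 -c "
from station import manip
print(manip.hand_in())"
```

```text
the job is handed in; nothing more can be done
None
```

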